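# Make up a three-piece gift caddy and leave the larger look-alikes

## Robot

A 7-joint arm with a two-finger parallel gripper is mounted at the origin on a cart in front of the work surface, level with it; the furniture and walls round the work are solid. World frame = base frame: x ahead of the robot, y to its left, z up, the work surface at z = 0. Lengths are in m, angles in rad, forces in N, time in s.
With the tool pointing down it reaches from about 0.4 to 0.85 m from the base axis. Payload 10.4 kg.
Tool frame: the origin (TCP) lies between the finger pads; the fingertips stand ahead of it and the grasp point (between the pads) lies 5 mm behind it (manip.tip_extent is the z of the fingertips in the tool frame, in m); z points along the fingers, y is the line along which they close (so a half turn about z gives the same grasp; the last joint's range is limited). The gripper opens to 85 mm and grips with 20 to 120 N. Pads are 22 mm wide; open, the fingers measure 114 mm over their backs; the gripper's body (76 mm by 85 mm) begins 54 mm behind the grasp point. The pads swing forward as they close: fully open they stand 13 mm farther back than shut.
Start: joints at [1.272, 0.332, -0.065, 1.46, 0.022, 1.35, -0.088], TCP at [0.17, -0.601, 0.245] pointing down, gripper open.
Joint ranges: [-2.6, 2.6], [-0.5, 2.12], [-1.47, 1.34], [0.16, 2.42], [-1.27, 4.41], [0.06, 2.06], [-2.6, 2.6]. Speed limits (rad/s): [2.22, 2.22, 2.79, 2.79, 3.14, 3.14, 3.14].

## Interface

Orientations are given as a unit quaternion [x, y, z, w].
In Python, from workcell import status, viewer, manip gives the robot as it stands.
- The arm moves only by the tool play_rows, never from a script. Its argument "plan" is one flat list of numbers, 7 for each row, row after row: the turn, a rotation vector about the tool's x, y, z in degrees, then the shift along the tool's x, y, z in m, then the opening, from 0 (shut) to 1 (fully open). In form: [ax, ay, az, dx, dy, dz, grip, ax, ay, az, dx, dy, dz, grip, ...]. A call has 1 to 20 rows; each row is the pose to reach, as a shift and turn from the pose commanded when the call began, along the tool's axes at that moment; what a row does not reach only later rows make up. A row lasts 1/8 s, in which the tool goes at most 62.5 mm and 10.7 degrees, less where a joint would pass 70% of its speed; a pose out of reach is approached as far as the arm can. A call with a gripper value outside its range is refused whole. The fingers move at their own pace and stop on an object; "squeeze" is the grip in N (left out, the last holds). Time passes only in rows, so rows that repeat a pose let the fingers close. It gives the time, the measured TCP pose, the force, the opening and the grip force at its end, in the units of the state.
- status.get_obs(): the state, without advancing time (a new reading comes with each control period).
- viewer.camera(name): name is "scene" or "top" or "wrist"; returns the picture (400x640x3 uint8, red, green, blue); there is no depth.
- viewer.camera_model(name): a dict with "fx", "fy", "cx", "cy" (pixels), "R" (3x3) and "t" (3): a world point X has camera coordinates R X + t. Camera axes: x right, y down, z forward; pixel columns grow to the right and rows downward; lengths in m; the calibration is good to about 2 mm. A picture is of the moment at which its call begins: read the wrist's pose just before it. camera_model takes no time and is no camera call; for the wrist camera it gives the pose at the moment of the call.
- manip.hand_in(): hands the job in; it is judged then, once.
The state is a dict: "clock": time; "joint_pos": joint angles; "joint_velocities": joint speeds; "tau": joint torques, N m; "position": TCP position; "ee_rot": TCP orientation; "ft_force": force on the tool from outside, world axes, zero at the start; "torque": the same for the moment, N m; "grip_width": opening from 0.0 (shut) to 1.0 (fully open); "grasp_force": force on a finger pad.
Only numpy, scipy, OpenCV 4.12 (cv2) and the standard library are available. Lean on these libraries where they do the work, as an engineer would, in place of code of your own. Each camera call takes 0.05 s, during which the arm holds its last target. There are 200 camera calls.

## Task

Make up the gift caddy: stand the slim carton in the shorter square-cornered bay at one end, the stout carton in the longer square-cornered bay at the other end, and the small tube cap-down in the round cup in the middle, each upright and flat on the caddy's floor. The taller carton and the taller tube do not belong to the set: leave them standing where they are, and let go of everything when you are done.

Things in the scene. Friction and masses are not known exactly. Their poses are not given: they have to be found in the camera images.
- caddy: The gift caddy, fixed: a low open light-wood tray 90 (x) x 212 (y) x 30 mm high, base 6 mm thick, walls 5 mm thick and 24 mm above its floor. Origin under its centre on the work surface; z up, y along its length. From +y to -y: the slim carton's bay (62 mm long), a block with a round cup (64 mm), the stout carton's bay (76 mm); all are 80 mm deep in x.
- bay_slim (a point): Floor centre of the shorter rectangular bay at the caddy's +y end, cork-lined, 80 (x) x 62 (y) mm inside; at the end of the caddy 70 mm from its centre; axes as the caddy's.
- bay_cup (a point): Floor centre of the round cup in the caddy's middle block: a round hole 54 mm across and 20 mm deep down to the caddy's floor, 7 mm from the caddy's centre toward +y; axes as the caddy's.
- bay_stout (a point): Floor centre of the longer rectangular bay at the caddy's -y end, cork-lined, 80 (x) x 76 (y) mm inside, 63 mm from the caddy's centre; axes as the caddy's.
- slim_carton_mid (a point): Belongs in the set: the slim carton, plain yellow-green, standing, 40 (x) x 46 (y) x 105 mm high, 0.09 kg. The point is its centre, half-way up; z up.
- stout_carton_mid (a point): Belongs in the set: the stout carton, plain kraft-brown, standing, 55 (x) x 60 (y) x 98 mm high, 0.16 kg. The point is its centre, half-way up; z up.
- small_tube_mid (a point): Belongs in the set: the small tube, pink, standing on its round white cap (36 mm across, 20 mm high), 121 mm high, 0.08 kg. It widens upward along its y axis to a flat top edge 58 mm wide and thins upward along its x axis (38 mm at the bottom, a thin edge on top); it can be gripped across its y width half-way up. The point is its centre line, half-way up; z up.
- tall_carton_mid (a point): Look-alike that must be left standing: a taller carton with a violet flower print and white label, 48 (x) x 62 (y) x 132 mm high. The point is its centre, half-way up.
- tall_tube_mid (a point): Look-alike that must be left standing: a taller lilac tube of the same shape as the small one, 40 (x) x 61 (y) x 151 mm high, at the back. The point is its centre line, half-way up. To its right stand fixed wooden crates 200 mm high (world x over 0.5, y -0.15 to 0.16) with things up to 340 mm high on top, and right of these a basket 175 mm high: go round in front of them.
There are look-alikes about, which are no part of the job. What is shaped like the part that bears stout_carton_mid but blue is not meant.

How it is judged:
At the end, for the whole second after the job is handed in: Slim carton in the shorter bay (within 25 mm of its centre), stout carton in the longer bay (22 mm), small tube in the cup (14 mm); each at rest, upright within 4.5 degrees, on the floor within 4 mm. Taller carton and tube stand within 20 mm of where they were (horizontal distance between slim_carton_mid and bay_slim below 0.025 m and z of slim_carton_mid in the frame of bay_slim between 0.0485 and 0.0565 m and angle between each of slim_carton_mid, stout_carton_mid, small_tube_mid, tall_carton_mid, tall_tube_mid's own z axis and vertical below 0.08 rad and linear speed of each of slim_carton, stout_carton, small_tube below 0.02 m/s and angular speed of each of slim_carton, stout_carton, small_tube below 0.15 rad/s and horizontal distance between stout_carton_mid and bay_stout below 0.022 m and z of stout_carton_mid in the frame of bay_stout between 0.045 and 0.053 m and horizontal distance between small_tube_mid and bay_cup below 0.014 m and z of small_tube_mid in the frame of bay_cup between 0.0565 and 0.0645 m and distance of each of tall_carton_mid, tall_tube_mid from where it was at the start of the episode below 0.02 m); the robot touches nothing.
It fails at once if the taller carton was knocked over or pushed away (distance of tall_carton_mid from where it was at the start of the episode above 0.03 m or angle between tall_carton_mid's own z axis and vertical above 0.35 rad).
It fails at once if the taller tube was knocked over or pushed away (distance of tall_tube_mid from where it was at the start of the episode above 0.03 m or angle between tall_tube_mid's own z axis and vertical above 0.35 rad).
It also fails if it takes over 96 s, if anything falls off the work surface, if the arm or the gripper's body presses on something with over 40 N, if the wrist force passes 120 N, or if a joint passes its speed limit or range.

## Working session

There is one attempt and no reset: what is moved stays moved. The work goes in short steps, Python scripts to look and compute and a tool call to move; the robot and the scene stay as the last step left them, time stands still between calls to the robot, and variables do not carry over. Pictures are saved under pics/ and viewed, at most 14 in all, crops included, and the job is handed in when it is done.

Besides the shell and the picture viewer there is one more tool, called after "Request:" as a command line: name --argument value ..., lists and objects as JSON in quotes. play_rows: Moves the arm, as the interface text tells. Its arguments: {"type":"object","properties":{"plan":{"type":"array","items":{"type":"number"}},"squeeze":{"type":"number"}},"required":["plan"]}

```bash
mkdir -p pics; python3 - <<'E'
from workcell import status, viewer, manip
import cv2
for n in("scene","top"):
    cv2.imwrite(f"pics/{n}0.png",viewer.camera(n)[:,:,::-1])
    m=viewer.camera_model(n);print(n,m)
o=status.get_obs();print(o,manip.tip_extent)
E
```

```text
scene {'fx': 431.8125984641556, 'fy': 431.8125984641556, 'cx': 322.02483796428953, 'cy': 206.01199368471245, 'R': array([[-0.57524916, -0.81768082,  0.02205615],
       [-0.34828493,  0.220447  , -0.91109864],
       [ 0.74012567, -0.53179055, -0.41159786]]), 't': array([0.44248908, 0.26110744, 0.55941875])}
top {'fx': 420.75197919663054, 'fy': 420.75197919663054, 'cx': 310.9593281588706, 'cy': 196.54237040913102, 'R': array([[ 0.0069413 , -0.99994378,  0.00801569],
       [-0.99840172, -0.00737975, -0.05603158],
       [ 0.05608759, -0.00761395, -0.99839682]]), 't': array([0.11622399, 0.58859202, 1.1074622 ])}
{'clock': 0.1, 'joint_pos': array([ 1.27238502,  0.33281572, -0.06473439,  1.46081812,  0.02158626,
        1.34992047, -0.08848332]), 'joint_velocities': array([ 0.00072614, -0.00070995, -0.00063389, -0.00369014,  0.0004669 ,
        0.00080897, -0.0006406 ]), 'tau': array([ 5.24275547e-04, -6.26749778e+01,  4.83054353e-02, -3.92427456e+01,
        1.61584181e-02,  7.02058300e-03,  3.85050771e-05]), 'position': array([ 0.17014264, -0.60107395,  0.24460989]), 'ee_rot': array([ 9.90501440e-01,  1.37500898e-01, -1.02875629e-04, -6.25010530e-04]), 'ft_force': array([ 0.08914059, -0.15409179, -0.20476093]), 'torque': array([-0.0074861 , -0.00038789, -0.04882961]), 'grasp_force': 0.0, 'grip_width': 1.0010889231246782} 0.014
```

View pics/scene0.png

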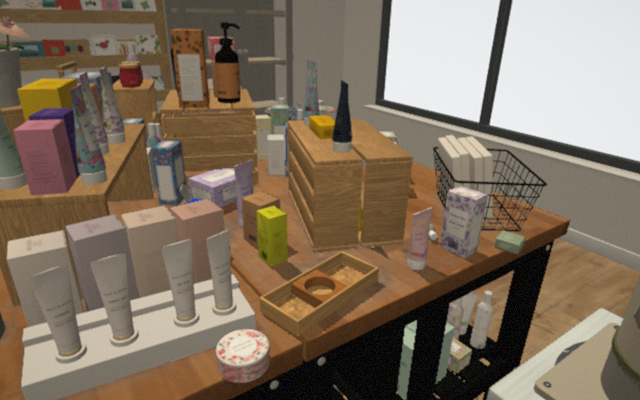

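View pics/top0.png

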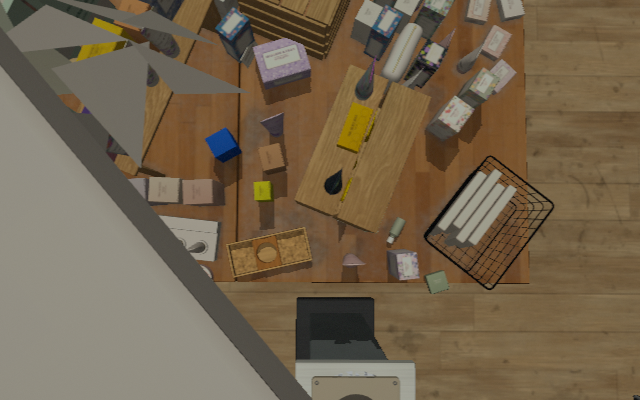

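The overhead view shows the caddy at about (269,253), the slim carton at (262,190), the stout carton at (272,158) with the blue decoy at (223,145), the small tube at (353,260), the tall carton at (404,264) and the tall tube at (274,124). The crates are to the right. I'll enlarge both views.

```bash
python3 - <<'E'
import cv2
a=cv2.imread("pics/top0.png")[110:290,210:430];cv2.imwrite("pics/top_c.png",cv2.resize(a,(792,590) if 0 else None,fx=3.3,fy=3.3,interpolation=cv2.INTER_CUBIC))
a=cv2.imread("pics/scene0.png")[150:350,190:500];cv2.imwrite("pics/scene_c.png",cv2.resize(a,None,fx=2.5,fy=2.5,interpolation=cv2.INTER_CUBIC))
E
```

```text
(no output)
```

View pics/top_c.png

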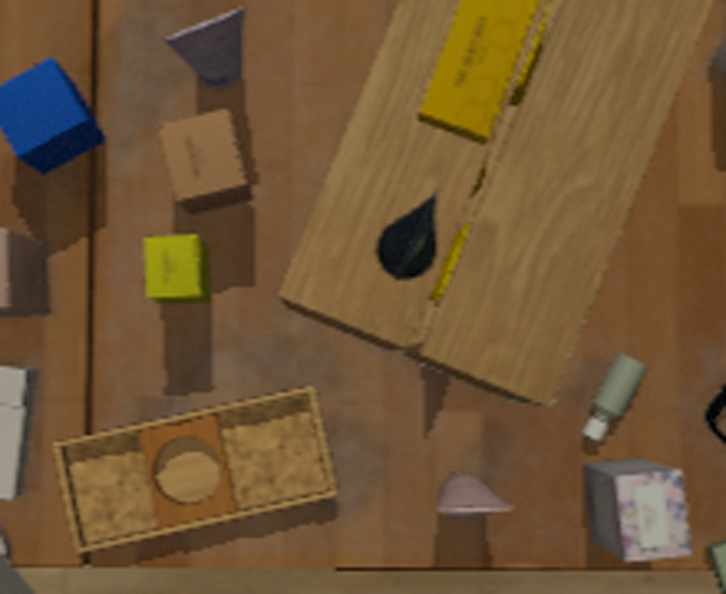

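View pics/scene_c.png

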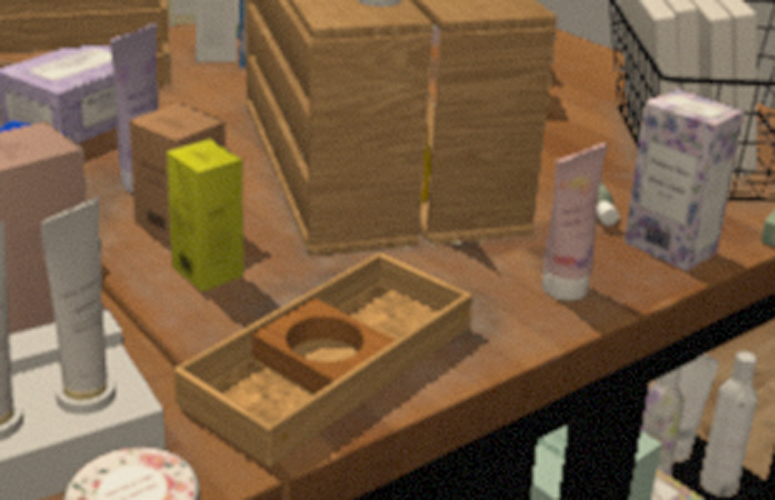

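Overhead crop: the caddy rim corners are (54,444), (313,388), (337,493) and (82,550), with the shorter bay on the left (+y). The slim top face centre is (174,267), the stout (203,157), and the tube's top edge runs (437,513)–(512,508). The scene crop shows the same parts: slim top corners (167,152), (205,140), (243,158), (203,172); tube edge (557,160)–(606,145).

```bash
cat > h.py <<'E'
from workcell import status, viewer, manip
import numpy as np, cv2
from scipy.spatial.transform import Rotation as Ro
def ray(n,uv,m=None):
    m=m or viewer.camera_model(n)
    d=m["R"].T@np.array([(uv[0]-m["cx"])/m["fx"],(uv[1]-m["cy"])/m["fy"],1]);return -m["R"].T@m["t"],d/np.linalg.norm(d)
def atz(n,uv,z,m=None):
    c,d=ray(n,uv,m);return c+d*(z-c[2])/d[2]
def tri(rs):
    A=[];b=[]
    for c,d in rs:
        P=np.eye(3)-np.outer(d,d);A.append(P);b.append(P@c)
    A=np.vstack(A);b=np.hstack(b);x=np.linalg.lstsq(A,b,rcond=None)[0]
    return x,np.linalg.norm(A@x-b)
def proj(n,X,m=None):
    m=m or viewer.camera_model(n);c=m["R"]@np.array(X)+m["t"];return np.array([m["fx"]*c[0]/c[2]+m["cx"],m["fy"]*c[1]/c[2]+m["cy"]])
T=lambda p:(p[0]/3.3+210,p[1]/3.3+110)
S=lambda p:(p[0]/2.5+190,p[1]/2.5+150)
E
python3 - <<'E'
from h import *
np.set_printoptions(precision=4,suppress=True)
def poly(nm,t,s,z):
    P=np.array([atz("top",T(p),z) for p in t])
    print(nm,"centre",P.mean(0),"edges",[np.r_[np.linalg.norm(d),np.degrees(np.arctan2(d[1],d[0]))] for d in np.roll(P,-1,0)-P])
    if s:
        for a,b in zip(t,s):print("  tri",*tri([ray("top",T(a)),ray("scene",S(b))]))
poly("caddy",[(54,444),(313,388),(337,493),(82,550)],[(177,374),(379,256),(470,296),(271,432)],.03)
poly("slim",[(145,238),(200,235),(205,298),(147,299)],[(203,172)]*0,.105)
for a,b in [((145,238),(167,152)),((200,235),(205,140)),((205,298),(243,158)),((147,299),(203,172))]:print(tri([ray("top",T(a)),ray("scene",S(b))]))
poly("stout",[(160,126),(228,111),(248,185),(177,203)],[(132,124),(170,105),(225,120),(185,143)],.098)
poly("tube",[(437,513),(512,508)],[(557,160),(606,145)],.121)
poly("ttube",[(167,42),(243,10)],None,.151)
poly("tallc",[(585+35,462+12+90-5),(690,552),(678,467),(603,482)],None,.132)
poly("crate",[(282,298),(408,350),(550,402)],None,.2)
print("cup rim",atz("top",T((188,471)),.026),"tube cap bottom",atz("scene",S((567,294)),0))
E
```

```text
caddy centre [0.4409 0.2277 0.03  ] edges [array([  0.21  , -77.4367]), array([   0.0852, -166.6526]), array([  0.2062, 102.8739]), array([ 0.0864, 15.839 ])]
  tri [0.4592 0.3417 0.0255] 0.0002879230061338268
  tri [0.506  0.1371 0.026 ] 0.0018963753451094513
  tri [0.4226 0.1169 0.0266] 0.0011255396116983617
  tri [0.3764 0.3194 0.0245] 0.0018634151404951802
slim centre [0.5954 0.2396 0.105 ] edges [array([  0.041 , -86.4231]), array([   0.0472, -174.7782]), array([ 0.0431, 91.409 ]), array([0.0456, 2.7012])]
(array([0.6178, 0.2625, 0.1037]), np.float64(0.0011059249637744369))
(array([0.6218, 0.2239, 0.1027]), np.float64(0.004851052670791278))
(array([0.5741, 0.2185, 0.1047]), np.float64(0.0034233805167489173))
(array([0.5712, 0.2587, 0.1049]), np.float64(0.0013879087833613506))
stout centre [0.6801 0.2196 0.098 ] edges [array([  0.0525, -76.9594]), array([   0.0582, -164.3787]), array([  0.055, 104.775]), array([ 0.0598, 13.1244])]
  tri [0.7033 0.2528 0.0937] 0.0004021649534706776
  tri [0.7172 0.2051 0.095 ] 0.005679866744655801
  tri [0.6591 0.1867 0.0981] 0.0016618836120127617
  tri [0.6434 0.2371 0.0957] 0.003449028644147582
tube centre [0.4188 0.0173 0.121 ] edges [array([  0.0547, -85.8691]), array([ 0.0547, 94.1309])]
  tri [0.4175 0.0453 0.1218] 0.0013383834879687677
  tri [ 0.4206 -0.0102  0.1192] 0.00013103889651590696
ttube centre [0.7664 0.2149 0.151 ] edges [array([  0.0593, -66.3634]), array([  0.0593, 113.6366])]
tallc centre [ 0.4175 -0.1064  0.132 ] edges [array([  0.0507, -84.024 ]), array([0.0613, 7.71  ]), array([  0.0554, 101.5597]), array([   0.0562, -167.6549])]
crate centre [0.5343 0.0675 0.2   ] edges [array([   0.0921, -112.0194]), array([   0.1019, -109.7038]), array([ 0.1939, 69.197 ])]
cup rim [0.4386 0.2349 0.026 ] tube cap bottom [0.4133 0.0211 0.    ]
```

Two-view heights match the text: caddy rim about 26–30 mm, slim 104, stout 96, tube 120. Next I'll write a helper that converts world targets to tool shifts, then make the first move round the front.

```bash
cat >> h.py <<'E'
def go(*targets):
    "targets (x,y,z,psi_deg of tool x): print az,dx,dy,dz from the present pose"
    o=status.get_obs();R=Ro.from_quat(o["ee_rot"]);p=o["position"]
    xa=R.as_matrix()[:,0];psi0=np.degrees(np.arctan2(xa[1],xa[0]))
    tilt=np.degrees(np.arccos(-R.as_matrix()[2,2]))
    print("now",p.round(4),"psi",psi0.round(2),"tilt",tilt.round(2),"t",o["clock"],"grip",o["grip_width"],"joints",o["joint_pos"].round(2))
    for t in targets:
        G=Ro.from_euler("z",t[3],degrees=True)*Ro.from_euler("x",180,degrees=True)
        print(t,"rot",np.degrees((R.inv()*G).as_rotvec()).round(2),"shift",R.inv().apply(np.array(t[:3])-p).round(4))
E
python3 - <<'E'
from h import *
m=viewer.camera_model("wrist");o=status.get_obs();R=Ro.from_quat(o["ee_rot"])
print("cam in tool",R.inv().apply(-m["R"].T@m["t"]-o["position"]),"axis",R.inv().apply(m["R"][2]),"right",R.inv().apply(m["R"][0]),m["fx"])
go((.40,-.25,.29,3.5),(.41,.05,.29,3.5),(.47,.24,.29,3.5))
E
```

```text
cam in tool [ 0.08143506 -0.00042321 -0.12830613] axis [-3.19229624e-01  3.75031695e-04  9.47677322e-01] right [ 4.76413867e-04  9.99999859e-01 -2.35255416e-04] 283.5852497182122
now [ 0.1701 -0.6011  0.2446] psi 15.81 tilt 0.07 t 0.1 grip 1.0010889231246782 joints [ 1.27  0.33 -0.06  1.46  0.02  1.35 -0.09]
(0.4, -0.25, 0.29, 3.5) rot [-7.000e-02  1.000e-02  1.231e+01] shift [ 0.3168 -0.2752 -0.0451]
(0.41, 0.05, 0.29, 3.5) rot [-7.000e-02  1.000e-02  1.231e+01] shift [ 0.4081 -0.5612 -0.0447]
(0.47, 0.24, 0.29, 3.5) rot [-7.000e-02  1.000e-02  1.231e+01] shift [ 0.5176 -0.7276 -0.0445]
```

Request:
play_rows --plan '[0, 0, 0, 0.05, -0.05, -0.045, 1, 0, 0, 6, 0.317, -0.275, -0.045, 1, 0, 0, 12.3, 0.317, -0.275, -0.045, 1, 0, 0, 12.3, 0.317, -0.275, -0.045, 1, 0, 0, 12.3, 0.317, -0.275, -0.045, 1, 0, 0, 12.3, 0.317, -0.275, -0.045, 1, 0, 0, 12.3, 0.317, -0.275, -0.045, 1, 0, 0, 12.3, 0.317, -0.275, -0.045, 1, 0, 0, 12.3, 0.317, -0.275, -0.045, 1, 0, 0, 12.3, 0.408, -0.561, -0.045, 1, 0, 0, 12.3, 0.408, -0.561, -0.045, 1, 0, 0, 12.3, 0.408, -0.561, -0.045, 1, 0, 0, 12.3, 0.408, -0.561, -0.045, 1, 0, 0, 12.3, 0.408, -0.561, -0.045, 1, 0, 0, 12.3, 0.408, -0.561, -0.045, 1, 0, 0, 12.3, 0.518, -0.728, -0.045, 1, 0, 0, 12.3, 0.518, -0.728, -0.045, 1, 0, 0, 12.3, 0.518, -0.728, -0.045, 1, 0, 0, 12.3, 0.518, -0.728, -0.045, 1, 0, 0, 12.3, 0.518, -0.728, -0.045, 1]' --squeeze 30

```text
clock: 2.6
position: [0.471, 0.2388, 0.2894]
ee_rot: [1.0, 0.03, -0.001, 0.0]
ft_force: [-1.1, 0.6, 0.5]
grip_width: 0.996
grasp_force: 0.0
```

```bash
python3 - <<'E'
from h import *
m=viewer.camera_model("wrist");im=viewer.camera("wrist");cv2.imwrite("pics/w1.png",im[:,:,::-1])
np.savez("w1.npz",**m)
go()
E
```

```text
now [0.471  0.238  0.2898] psi 3.38 tilt 0.08 t 2.65 grip 0.9973752025860956 joints [ 0.34  0.22 -1.02  1.61  0.19  1.42 -2.21]
```

View pics/w1.png

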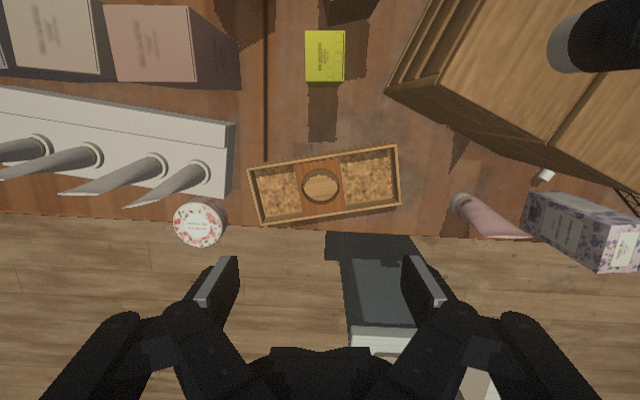

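Wrist view: the caddy rim corners are at about (248,170), (397,145), (401,204) and (261,227), with the cup rim at (320,186). The slim carton's top face spans about (305,31)–(345,82).

```bash
python3 - <<'E'
from h import *
np.set_printoptions(precision=4,suppress=True)
m=dict(np.load("w1.npz"))
P=np.array([atz(0,p,.03,m) for p in [(248,170),(397,145),(401,204),(261,227)]]);print(P,P.mean(0))
print("cup",atz(0,(320,186),.026,m))
P=np.array([atz(0,p,.105,m) for p in [(305,31),(345,31),(344,82),(306,82)]]);print(P,P.mean(0))
for X,n in [((.5956,.24,.105),'slim'),((.5956,.24,0),'slim0'),((.4409,.2277,.03),'cad'),((.4394,.2345,.026),'cup')]:print(n,proj(0,X,m))
im=cv2.imread("pics/w1.png")
a=cv2.resize(im[0:240,230:420],None,fx=3,fy=2.5 if 0 else 3,interpolation=cv2.INTER_CUBIC)[:600];
b=cv2.resize(im[0:240,230:420],(475,600),interpolation=cv2.INTER_CUBIC);cv2.imwrite("pics/w1c.png",b)
go((.595,.24,.20,3.5),(.595,.24,.06,3.5))
E
```

```text
[[0.4595 0.3382 0.03  ]
 [0.5064 0.1362 0.03  ]
 [0.4226 0.1178 0.03  ]
 [0.3738 0.3206 0.03  ]] [0.4406 0.2282 0.03  ]
cup [0.4414 0.2366 0.026 ]
[[0.6184 0.2621 0.105 ]
 [0.6208 0.2235 0.105 ]
 [0.5752 0.2204 0.105 ]
 [0.5728 0.2591 0.105 ]] [0.5968 0.2413 0.105 ]
slim [326.2112  58.6032]
slim0 [324.4835  70.4293]
cad [326.2586 187.4433]
cup [321.4018 187.3933]
now [0.471  0.238  0.2898] psi 3.38 tilt 0.08 t 2.65 grip 0.9973752025860956 joints [ 0.34  0.22 -1.02  1.61  0.19  1.42 -2.21]
(0.595, 0.24, 0.2, 3.5) rot [ 0.06  0.06 -0.12] shift [0.124  0.0053 0.0897]
(0.595, 0.24, 0.06, 3.5) rot [ 0.06  0.06 -0.12] shift [0.1241 0.0051 0.2297]
```

View pics/w1c.png

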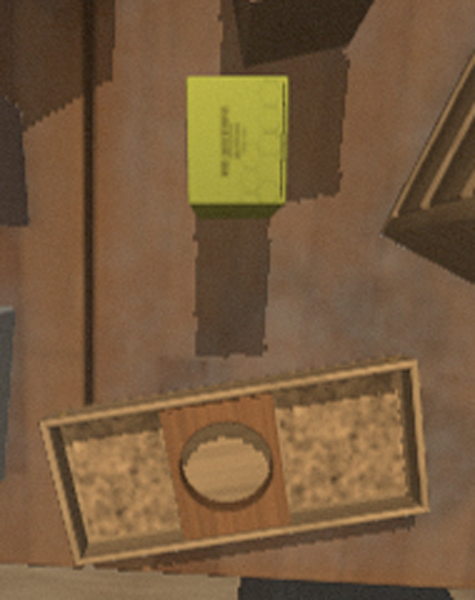

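The crop confirms slim at (0.596, 0.2405) with yaw 3.4° (its top edge is level in the picture), and the caddy at (0.441, 0.228) with yaw about 13°. Grasping slim now.

Request:
play_rows --plan '[0, 0, 0, 0.06, 0.003, 0.03, 1, 0, 0, 0, 0.11, 0.004, 0.08, 1, 0, 0, 0, 0.125, 0.005, 0.12, 1, 0, 0, 0, 0.125, 0.005, 0.12, 1, 0, 0, 0, 0.125, 0.005, 0.17, 1, 0, 0, 0, 0.125, 0.005, 0.2, 1, 0, 0, 0, 0.125, 0.005, 0.226, 1, 0, 0, 0, 0.125, 0.005, 0.226, 1, 0, 0, 0, 0.125, 0.005, 0.226, 0.7, 0, 0, 0, 0.125, 0.005, 0.226, 0.4, 0, 0, 0, 0.125, 0.005, 0.226, 0.2, 0, 0, 0, 0.125, 0.005, 0.226, 0.2, 0, 0, 0, 0.125, 0.005, 0.226, 0.2, 0, 0, 0, 0.125, 0.005, 0.226, 0.2, 0, 0, 0, 0.125, 0.005, 0.226, 0.2, 0, 0, 0, 0.125, 0.005, 0.226, 0.2]' --squeeze 25

```text
clock: 4.65
position: [0.5961, 0.2428, 0.0656]
ee_rot: [1.0, 0.03, 0.001, 0.0]
ft_force: [-1.0, -2.0, 7.3]
grip_width: 0.47
grasp_force: 16.9
```

```bash
python3 - <<'E'
from h import *
go((.596,.24,.2,3.5),(.425,.296,.2,13),(.425,.296,.066,13))
E
```

```text
now [0.5961 0.2428 0.0656] psi 3.49 tilt 0.09 t 4.65 grip 0.4702611385505364 joints [ 0.15  0.68 -0.84  1.56  0.54  1.15 -2.32]
(0.596, 0.24, 0.2, 3.5) rot [ 0.01 -0.09 -0.01] shift [-1.000e-04  2.800e-03 -1.344e-01]
(0.425, 0.296, 0.2, 13) rot [ 0.02 -0.09 -9.51] shift [-0.1674 -0.0635 -0.1346]
(0.425, 0.296, 0.066, 13) rot [ 0.02 -0.09 -9.51] shift [-0.1676 -0.0635 -0.0006]
```

Request:
play_rows --plan '[0, 0, 0, 0, 0, -0.03, 0.2, 0, 0, 0, 0, 0, -0.08, 0.2, 0, 0, 0, 0, 0, -0.13, 0.2, 0, 0, 0, -0.01, -0.003, -0.135, 0.2, 0, 0, -5, -0.05, -0.02, -0.135, 0.2, 0, 0, -9.5, -0.1, -0.04, -0.135, 0.2, 0, 0, -9.5, -0.14, -0.055, -0.135, 0.2, 0, 0, -9.5, -0.165, -0.063, -0.135, 0.2, 0, 0, -9.5, -0.168, -0.063, -0.135, 0.2, 0, 0, -9.5, -0.168, -0.063, -0.135, 0.2, 0, 0, -9.5, -0.168, -0.063, -0.135, 0.2]'

```text
clock: 6.02
position: [0.4247, 0.2949, 0.199]
ee_rot: [0.994, 0.113, -0.0, -0.0]
ft_force: [0.1, 0.7, -0.8]
grip_width: 0.467
grasp_force: 18.9
```

```bash
python3 - <<'E'
from h import *
cv2.imwrite("pics/w2.png",viewer.camera("wrist")[:,:,::-1])
go((.425,.296,.12,13),(.425,.296,.0716,13))
E
```

```text
now [0.4246 0.295  0.199 ] psi 12.93 tilt 0.03 t 6.075 grip 0.46632389195503315 joints [ 0.26  0.29 -1.09  1.76  0.27  1.25 -2.25]
(0.425, 0.296, 0.12, 13) rot [-0.02  0.03 -0.07] shift [ 0.0006 -0.0009  0.079 ]
(0.425, 0.296, 0.0716, 13) rot [-0.02  0.03 -0.07] shift [ 0.0006 -0.0009  0.1274]
```

View pics/w2.png

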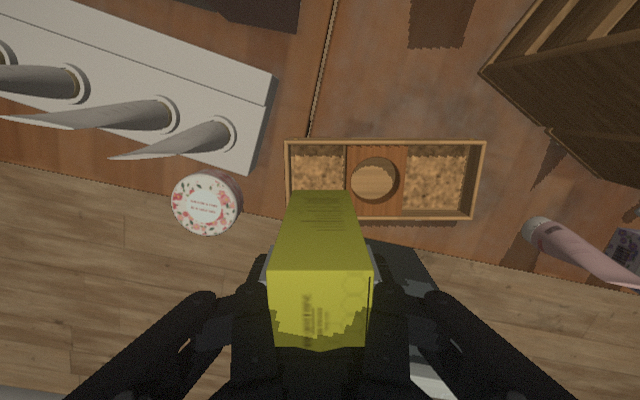

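The slim carton is upright in the grip and the caddy lines up with the tool axes (rim level from (285,140) to (487,140)). Lowering it.

Request:
play_rows --plan '[0, 0, 0, 0.001, -0.001, 0.04, 0.2, 0, 0, 0, 0.001, -0.001, 0.08, 0.2, 0, 0, 0, 0.001, -0.001, 0.1, 0.2, 0, 0, 0, 0.001, -0.001, 0.115, 0.2, 0, 0, 0, 0.001, -0.001, 0.122, 0.2, 0, 0, 0, 0.001, -0.001, 0.126, 0.2, 0, 0, 0, 0.001, -0.001, 0.1285, 0.2, 0, 0, 0, 0.001, -0.001, 0.1285, 0.2]'

```text
clock: 7.08
position: [0.4252, 0.2968, 0.0715]
ee_rot: [0.994, 0.113, 0.001, 0.0]
ft_force: [-1.1, -2.1, 3.6]
grip_width: 0.462
grasp_force: 19.3
```

Request:
play_rows --plan '[0, 0, 0, 0.001, -0.001, 0, 0.5, 0, 0, 0, 0.001, -0.001, 0, 0.6, 0, 0, 0, 0.001, -0.001, 0, 0.68, 0, 0, 0, 0.001, -0.001, 0, 0.68, 0, 0, 0, 0.001, -0.001, -0.02, 0.68, 0, 0, 0, 0.001, -0.001, -0.06, 0.68, 0, 0, 0, 0.001, -0.001, -0.11, 0.7, 0, 0, 0, 0.001, -0.001, -0.16, 1, 0, 0, 0, 0.001, -0.001, -0.18, 1, 0, 0, 0, 0.05, 0.03, -0.18, 1, 0, 0, 0, 0.1, 0.06, -0.18, 1, 0, 0, 0, 0.15, 0.09, -0.18, 1, 0, 0, 0, 0.15, 0.09, -0.18, 1, 0, 0, 0, 0.15, 0.09, -0.18, 1]'

```text
clock: 8.82
position: [0.5905, 0.2432, 0.2508]
ee_rot: [0.994, 0.114, -0.001, -0.0]
ft_force: [-1.3, 1.3, 0.8]
grip_width: 1.004
grasp_force: 0.0
```

```bash
python3 - <<'E'
from h import *
m=viewer.camera_model("wrist");im=viewer.camera("wrist");cv2.imwrite("pics/w3.png",im[:,:,::-1])
np.savez("w3.npz",**m)
go((.680,.2196,.2,14),(.680,.2196,.068,14))
E
```

```text
now [0.5901 0.2436 0.2512] psi 13.1 tilt 0.03 t 8.875 grip 0.9976844312491969 joints [ 0.21  0.53 -0.98  1.37  0.44  1.46 -2.09]
(0.68, 0.2196, 0.2, 14) rot [-0.03  0.01 -0.9 ] shift [0.0822 0.0438 0.0511]
(0.68, 0.2196, 0.068, 14) rot [-0.03  0.01 -0.9 ] shift [0.0822 0.0439 0.1831]
```

View pics/w3.png

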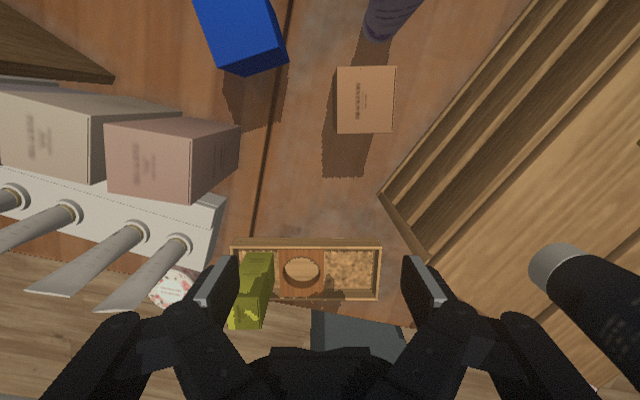

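Slim stands in the left bay, at about (252,275). The stout top corners are (337,68), (396,66), (395,132) and (338,134), nearly aligned with the tool.

```bash
python3 - <<'E'
from h import *
m=dict(np.load("w3.npz"))
P=np.array([atz(0,p,.098,m) for p in [(337,68),(396,66),(395,132),(338,134)]]);print(P,P.mean(0))
X=np.append(P.mean(0)[:2],.06)
go((*P.mean(0)[:2],.2,14),(*P.mean(0)[:2],.068,14))
E
```

```text
[[0.70362367 0.2538925  0.098     ]
 [0.71725263 0.20247217 0.098     ]
 [0.66156562 0.18539261 0.098     ]
 [0.64725098 0.23863186 0.098     ]] [0.68242322 0.22009728 0.098     ]
now [0.5901 0.2436 0.2512] psi 13.1 tilt 0.03 t 8.875 grip 0.9976844312491969 joints [ 0.21  0.53 -0.98  1.37  0.44  1.46 -2.09]
(np.float64(0.6824232236298927), np.float64(0.22009728439168083), 0.2, 14) rot [-0.03  0.01 -0.9 ] shift [0.0846 0.0439 0.0511]
(np.float64(0.6824232236298927), np.float64(0.22009728439168083), 0.068, 14) rot [-0.03  0.01 -0.9 ] shift [0.0847 0.0439 0.1831]
```

Request:
play_rows --plan '[0, 0, -1.4, 0.05, 0.026, 0, 1, 0, 0, -1.4, 0.083, 0.044, 0, 1, 0, 0, -1.4, 0.083, 0.044, 0.02, 1, 0, 0, -1.4, 0.083, 0.044, 0.06, 1, 0, 0, -1.4, 0.083, 0.044, 0.1, 1, 0, 0, -1.4, 0.083, 0.044, 0.13, 1, 0, 0, -1.4, 0.083, 0.044, 0.155, 1, 0, 0, -1.4, 0.083, 0.044, 0.172, 1, 0, 0, -1.4, 0.083, 0.044, 0.182, 1, 0, 0, -1.4, 0.083, 0.044, 0.182, 1, 0, 0, -1.4, 0.083, 0.044, 0.182, 0.8, 0, 0, -1.4, 0.083, 0.044, 0.182, 0.5, 0, 0, -1.4, 0.083, 0.044, 0.182, 0.4, 0, 0, -1.4, 0.083, 0.044, 0.182, 0.4, 0, 0, -1.4, 0.083, 0.044, 0.182, 0.4, 0, 0, -1.4, 0.083, 0.044, 0.182, 0.4, 0, 0, -1.4, 0.083, 0.044, 0.182, 0.4]' --squeeze 35

```text
clock: 11.0
position: [0.6822, 0.219, 0.0699]
ee_rot: [0.992, 0.125, 0.001, -0.0]
ft_force: [-1.4, -0.0, 5.2]
grip_width: 0.644
grasp_force: 39.4
```

```bash
python3 - <<'E'
from h import *
go((.68,.22,.22,14.5),(.455,.1665,.22,13.2))
E
```

```text
now [0.6822 0.219  0.0699] psi 14.41 tilt 0.09 t 11.0 grip 0.6435309784812229 joints [ 0.15  0.82 -0.85  1.33  0.62  1.26 -2.04]
(0.68, 0.22, 0.22, 14.5) rot [-0.02 -0.08 -0.09] shift [-0.0017 -0.0016 -0.1501]
(0.455, 0.1665, 0.22, 13.2) rot [-0.02 -0.08  1.21] shift [-0.2329 -0.0057 -0.1505]
```

Request:
play_rows --plan '[0, 0, 0, 0, 0, -0.02, 0.4, 0, 0, 0, 0, 0, -0.06, 0.4, 0, 0, 0, 0, 0, -0.11, 0.4, 0, 0, 0, 0, 0, -0.15, 0.4, 0, 0, 0, -0.03, -0.012, -0.15, 0.4, 0, 0, 0, -0.08, -0.03, -0.15, 0.4, 0, 0, 1.2, -0.13, -0.047, -0.15, 0.4, 0, 0, 1.2, -0.172, -0.061, -0.15, 0.4, 0, 0, 1.2, -0.21, -0.035, -0.15, 0.4, 0, 0, 1.2, -0.233, -0.006, -0.15, 0.4, 0, 0, 1.2, -0.233, -0.006, -0.15, 0.4, 0, 0, 1.2, -0.233, -0.006, -0.15, 0.4, 0, 0, 1.2, -0.233, -0.006, -0.15, 0.4]'

```text
clock: 12.62
position: [0.4547, 0.1675, 0.2191]
ee_rot: [0.993, 0.116, 0.0, -0.0]
ft_force: [-0.7, 0.6, -1.3]
grip_width: 0.641
grasp_force: 39.1
```

```bash
python3 - <<'E'
from h import *
cv2.imwrite("pics/w4.png",viewer.camera("wrist")[:,:,::-1])
go((.455,.1665,.0759,13))
E
```

```text
now [0.4547 0.1675 0.219 ] psi 13.31 tilt 0.05 t 12.675 grip 0.6408171890631544 joints [ 0.62  0.17 -1.14  1.81  0.16  1.26 -1.9 ]
(0.455, 0.1665, 0.0759, 13) rot [-0.05 -0.01  0.31] shift [1.000e-04 1.200e-03 1.431e-01]
```

View pics/w4.png

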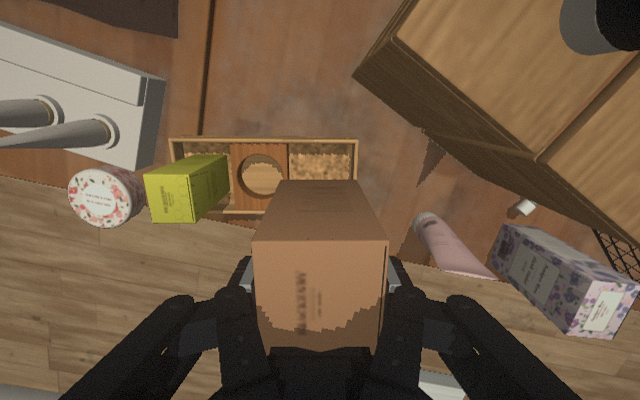

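The stout carton is held upright and lined up over the right-hand bay. Lowering.

Request:
play_rows --plan '[0, 0, 0, 0, 0.001, 0.04, 0.4, 0, 0, 0, 0, 0.001, 0.08, 0.4, 0, 0, 0, 0, 0.001, 0.11, 0.4, 0, 0, 0, 0, 0.001, 0.128, 0.4, 0, 0, 0, 0, 0.001, 0.137, 0.4, 0, 0, 0, 0, 0.001, 0.142, 0.4, 0, 0, 0, 0, 0.001, 0.1445, 0.4, 0, 0, 0, 0, 0.001, 0.1445, 0.4]'

```text
clock: 13.68
position: [0.4553, 0.1661, 0.0754]
ee_rot: [0.993, 0.115, 0.001, -0.0]
ft_force: [-2.7, 2.3, 3.4]
grip_width: 0.643
grasp_force: 36.4
```

Request:
play_rows --plan '[0, 0, 0, 0, 0.001, 0, 0.7, 0, 0, 0, 0, 0.001, 0, 0.8, 0, 0, 0, 0, 0.001, 0, 0.84, 0, 0, 0, 0, 0.001, 0, 0.84, 0, 0, 0, 0, 0.001, -0.02, 0.84, 0, 0, 0, 0, 0.001, -0.06, 0.84, 0, 0, 0, 0, 0.001, -0.11, 0.84, 0, 0, 0, 0, 0.001, -0.16, 1, 0, 0, 0, 0, 0.001, -0.19, 1, 0, 0, 0, -0.04, 0.05, -0.2, 1, 0, 0, 0, -0.055, 0.1, -0.2, 1, 0, 0, 0, -0.055, 0.12, -0.2, 1, 0, 0, 0, -0.055, 0.12, -0.2, 1, 0, 0, 0, -0.055, 0.12, -0.2, 1]'

```text
clock: 15.42
position: [0.4289, 0.0379, 0.2746]
ee_rot: [0.993, 0.116, 0.0, -0.0]
ft_force: [0.2, 0.2, 0.5]
grip_width: 0.998
grasp_force: 0.0
```

```bash
python3 - <<'E'
from h import *
m=viewer.camera_model("wrist");im=viewer.camera("wrist");cv2.imwrite("pics/w5.png",im[:,:,::-1])
np.savez("w5.npz",**m)
go((.419,.0185,.2,4),(.419,.0185,.07,4))
E
```

```text
now [0.4288 0.038  0.2745] psi 13.39 tilt 0.04 t 15.475 grip 0.9987137894296269 joints [ 0.93 -0.13 -1.02  1.85 -0.11  1.36 -1.4 ]
(0.419, 0.0185, 0.2, 4) rot [-0.04 -0.    9.39] shift [-0.0141  0.0167  0.0744]
(0.419, 0.0185, 0.07, 4) rot [-0.04 -0.    9.39] shift [-0.0141  0.0168  0.2044]
```

View pics/w5.png

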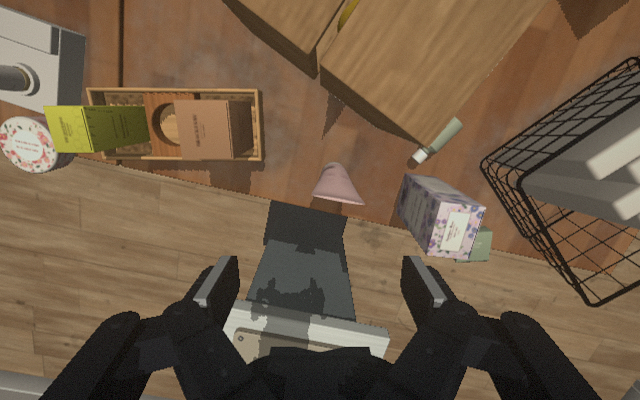

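Both cartons stand in their bays. The tube's top edge runs (313,199)–(364,205), and the tall carton stands at about (440,215).

```bash
python3 - <<'E'
from h import *
m=dict(np.load("w5.npz"))
a,b=[atz(0,p,.121,m) for p in[(312.5,199),(364.5,205.5)]];print(a,b,(a+b)/2,np.degrees(np.arctan2(*(a-b)[1::-1])),np.linalg.norm(a-b))
print(tri([ray(0,(312.5,199),m),ray("top",T((437,513)))]),tri([ray(0,(364.5,205.5),m),ray("top",T((512,508)))]))
# mid-height candidates: projected centre line of tube for check
for z in (0,.02,.06,.121):print(z,proj(0,(.419,.018,z),m),proj("scene",(.419,.018,z)),proj("top",(.419,.018,z)))
E
```

```text
[0.4151407  0.04285406 0.121     ] [ 0.42082017 -0.01215546  0.121     ] [0.41798044 0.0153493  0.121     ] 95.89462729470199 0.05530192888485574
(array([0.41725644, 0.04411065, 0.12690572]), np.float64(0.0013696032943151337)) (array([ 0.42154427, -0.01036991,  0.12472222]), np.float64(0.0013682047909792125))
0 [331.79624154 174.07737963] [415.79359332 265.83800159] [348.58853677 259.8430593 ]
0.02 [332.37206516 177.42154199] [416.92351243 257.17796103] [349.32565175 260.55645041]
0.06 [333.7079369  185.17977176] [419.25016631 239.34578449] [350.88234522 262.06304208]
0.121 [336.40025451 200.81571796] [422.98037892 210.75631079] [353.49331327 264.58997675]
```

Request:
play_rows --plan '[0, 0, 8.4, -0.015, 0.0185, 0.03, 1, 0, 0, 8.4, -0.015, 0.0185, 0.08, 1, 0, 0, 8.4, -0.015, 0.0185, 0.11, 1, 0, 0, 8.4, -0.015, 0.0185, 0.14, 1, 0, 0, 8.4, -0.015, 0.0185, 0.165, 1, 0, 0, 8.4, -0.015, 0.0185, 0.185, 1, 0, 0, 8.4, -0.015, 0.0185, 0.198, 1, 0, 0, 8.4, -0.015, 0.0185, 0.203, 1, 0, 0, 8.4, -0.015, 0.0185, 0.203, 1, 0, 0, 8.4, -0.015, 0.0185, 0.203, 0.8, 0, 0, 8.4, -0.015, 0.0185, 0.203, 0.6, 0, 0, 8.4, -0.015, 0.0185, 0.203, 0.4, 0, 0, 8.4, -0.015, 0.0185, 0.203, 0.3, 0, 0, 8.4, -0.015, 0.0185, 0.203, 0.3, 0, 0, 8.4, -0.015, 0.0185, 0.203, 0.3, 0, 0, 8.4, -0.015, 0.0185, 0.203, 0.3, 0, 0, 8.4, -0.015, 0.0185, 0.203, 0.3]' --squeeze 25

```text
clock: 17.6
position: [0.4193, 0.0151, 0.0722]
ee_rot: [0.999, 0.042, 0.001, -0.0]
ft_force: [0.1, 2.5, 6.5]
grip_width: 0.614
grasp_force: 24.9
```

```bash
python3 - <<'E'
from h import *
cv2.imwrite("pics/w6.png",viewer.camera("scene")[130:330,250:550,::-1].repeat(2,0).repeat(2,1))
go((.4185,.0165,.26,5),(.4395,.2345,.26,-77))
E
```

```text
now [0.4194 0.015  0.0722] psi 4.81 tilt 0.12 t 17.65 grip 0.6191177489515883 joints [ 0.87  0.2  -1.05  2.12  0.21  0.93 -1.79]
(0.4185, 0.0165, 0.26, 5) rot [ 0.   -0.12 -0.19] shift [-0.0003 -0.0015 -0.1878]
(0.4395, 0.2345, 0.26, -77) rot [-8.000e-02 -1.000e-01  8.181e+01] shift [ 0.0389 -0.217  -0.1877]
```

View pics/w6.png

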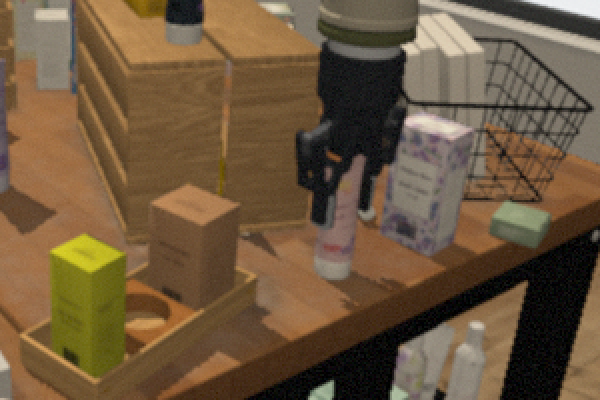

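The pads hold the tube across its width, both cartons stand in the caddy, and the tall carton is undisturbed. Lifting and carrying it over the cup.

Request:
play_rows --plan '[0, 0, 0, 0, 0, -0.02, 0.3, 0, 0, 0, 0, 0, -0.05, 0.3, 0, 0, 0, 0, 0, -0.09, 0.3, 0, 0, 0, 0, 0, -0.13, 0.3, 0, 0, 0, 0, 0, -0.17, 0.3, 0, 0, 3, 0, -0.02, -0.188, 0.3, 0, 0, 8, 0.005, -0.05, -0.188, 0.3, 0, 0, 14, 0.01, -0.08, -0.188, 0.3, 0, 0, 20, 0.015, -0.11, -0.188, 0.3, 0, 0, 26, 0.02, -0.14, -0.188, 0.3, 0, 0, 32, 0.03, -0.17, -0.188, 0.3, 0, 0, 38, 0.035, -0.195, -0.188, 0.3, 0, 0, 44, 0.039, -0.217, -0.188, 0.3, 0, 0, 44, 0.039, -0.217, -0.188, 0.3, 0, 0, 44, 0.039, -0.217, -0.188, 0.3]' --squeeze 35

```text
clock: 19.52
position: [0.4065, 0.2151, 0.2685]
ee_rot: [0.942, -0.335, 0.012, -0.012]
ft_force: [0.4, -0.0, -1.6]
grip_width: 0.614
grasp_force: 37.1
```

```bash
python3 - <<'E'
from h import *
go((.4395,.2345,.26,-77))
E
```

```text
now [0.4065 0.2151 0.2685] psi -39.18 tilt 1.9 t 19.525 grip 0.6137560826917482 joints [ 1.07 -0.2  -1.47  1.81 -0.21  1.32 -2.6 ]
(0.4395, 0.2345, 0.26, -77) rot [-1.92 -0.21 37.83] shift [ 0.0132 -0.0356  0.0097]
```

Positive turn drives joint 7 to its limit, so I'll turn the other way (to yaw 103°).

Request:
play_rows --plan '[0, 0, -10, 0, 0, 0, 0.3, 0, 0, -20, 0, 0, 0, 0.3, 0, 0, -30, 0, 0, 0, 0.3, 0, 0, -40, 0, 0, 0, 0.3, 0, 0, -50, 0, 0, 0, 0.3, 0, 0, -60, 0, 0, 0, 0.3, 0, 0, -70, 0, 0, 0, 0.3, 0, 0, -80, 0, 0, 0, 0.3, 0, 0, -90, 0, 0, 0, 0.3, 0, 0, -90, 0, 0, 0, 0.3]'

```text
clock: 20.78
position: [0.4064, 0.2157, 0.2679]
ee_rot: [0.903, 0.429, 0.016, -0.002]
ft_force: [0.6, -0.7, -0.4]
grip_width: 0.615
grasp_force: 37.1
```

```bash
python3 - <<'E'
from h import *
go((.4395,.2345,.26,103))
E
```

```text
now [0.4064 0.2157 0.2679] psi 50.81 tilt 1.85 t 20.775 grip 0.614834208106648 joints [ 0.78 -0.06 -1.29  1.81 -0.06  1.31 -1.18]
(0.4395, 0.2345, 0.26, 103) rot [  1.33  -1.38 -52.2 ] shift [0.0352 0.0137 0.0091]
```

Request:
play_rows --plan '[0.3, -0.3, -10, 0.007, 0.003, 0.002, 0.3, 0.5, -0.5, -20, 0.015, 0.006, 0.004, 0.3, 0.8, -0.8, -30, 0.022, 0.009, 0.006, 0.3, 1, -1, -40, 0.029, 0.012, 0.008, 0.3, 1.3, -1.4, -50, 0.035, 0.014, 0.009, 0.3, 1.3, -1.4, -52.2, 0.035, 0.014, 0.009, 0.3, 1.3, -1.4, -52.2, 0.035, 0.014, 0.009, 0.3, 1.3, -1.4, -52.2, 0.035, 0.014, 0.009, 0.3]'

```text
clock: 21.78
position: [0.4394, 0.2343, 0.2608]
ee_rot: [0.624, 0.782, 0.0, 0.002]
ft_force: [1.3, 0.1, -0.9]
grip_width: 0.605
grasp_force: 37.1
```

```bash
python3 - <<'E'
from h import *
cv2.imwrite("pics/w7.png",np.vstack([viewer.camera("wrist")[60:360],viewer.camera("scene")[60:360]])[:,:,::-1])
go((.4395,.2345,.14,103),(.4395,.2345,.0782,103))
E
```

```text
now [0.4394 0.2343 0.2609] psi 102.9 tilt 0.24 t 21.875 grip 0.6095200797019262 joints [ 0.63  0.27 -1.37  1.72  0.27  1.38 -0.56]
(0.4395, 0.2345, 0.14, 103) rot [ 0.16  0.18 -0.1 ] shift [ 0.0006 -0.0002  0.1209]
(0.4395, 0.2345, 0.0782, 103) rot [ 0.16  0.18 -0.1 ] shift [ 0.0008 -0.0004  0.1827]
```

View pics/w7.png

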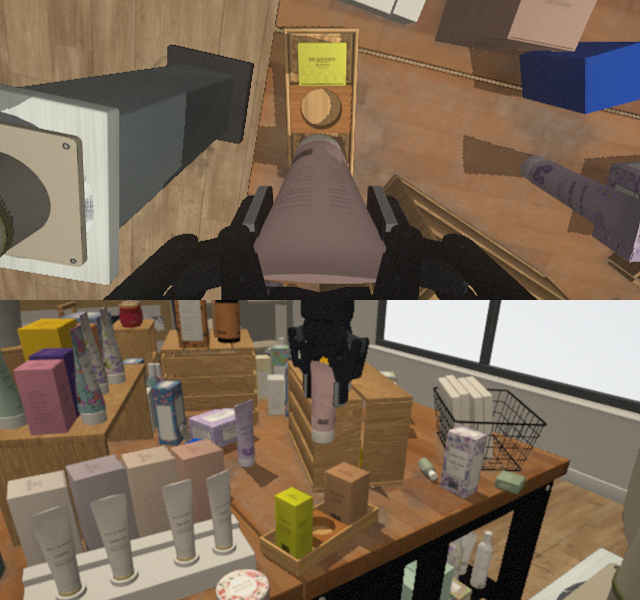

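The tube hangs from the grip above the cup, and slim is centred in its bay. I'll check the tube's tilt against the expected projection.

```bash
python3 - <<'E'
from h import *
for z in(.1886,.2086,.3096):
  w=proj("wrist",(.4394,.2343,z));s=proj("scene",(.4394,.2343,z));print(z,w.round(1),s.round(1))
im=cv2.imread("pics/w7.png")
a=cv2.resize(im[70:290,220:420],(545,600),interpolation=cv2.INTER_CUBIC)
b=cv2.resize(im[340:460,290:370],None,fx=3,fy=5,interpolation=cv2.INTER_CUBIC)
cv2.imwrite("pics/w7c.png",np.hstack([a,b]))
E
```

```text
0.1886 [320.3 218.3] [323.5 198.3]
0.2086 [320.4 229.3] [323.8 186.6]
0.3096 [321.7 347.4] [325.4 122.5]
```

View pics/w7c.png

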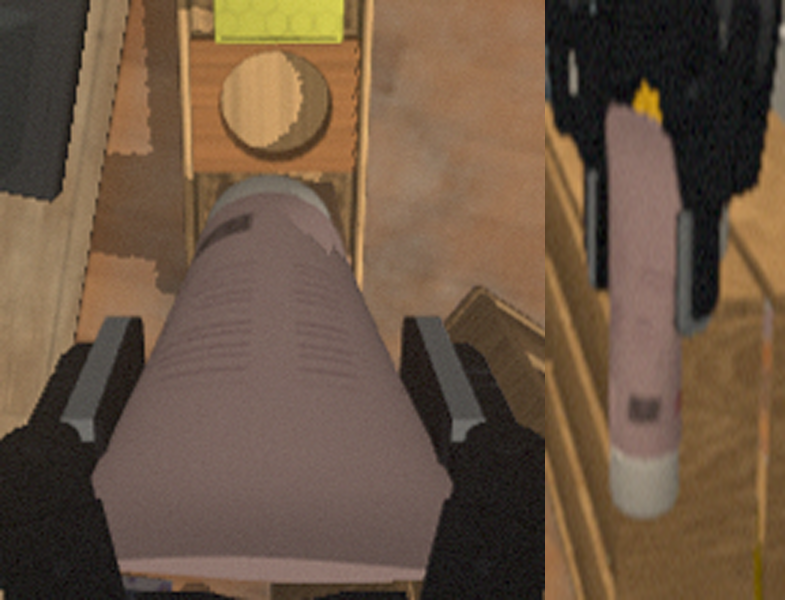

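The cap's far edge sits at row 195 and my prediction is 196. The scene-view axis also matches at column 323.5, so the tube hangs upright. Lowering into the cup.

Request:
play_rows --plan '[0.16, 0.18, 0, 0.001, 0, 0.04, 0.3, 0.16, 0.18, 0, 0.001, 0, 0.08, 0.3, 0.16, 0.18, 0, 0.001, 0, 0.11, 0.3, 0.16, 0.18, 0, 0.001, 0, 0.135, 0.3, 0.16, 0.18, 0, 0.001, 0, 0.15, 0.3, 0.16, 0.18, 0, 0.001, 0, 0.16, 0.3, 0.16, 0.18, 0, 0.001, 0, 0.168, 0.3, 0.16, 0.18, 0, 0.001, 0, 0.174, 0.3, 0.16, 0.18, 0, 0.001, 0, 0.178, 0.3, 0.16, 0.18, 0, 0.001, 0, 0.18, 0.3, 0.16, 0.18, 0, 0.001, 0, 0.18, 0.3]'

```text
clock: 23.25
position: [0.4397, 0.2352, 0.0809]
ee_rot: [0.622, 0.783, 0.0, -0.0]
ft_force: [-0.6, 0.3, -1.0]
grip_width: 0.612
grasp_force: 37.1
```

```bash
python3 - <<'E'
from h import *
go((.4395,.2345,.0782,103));print(status.get_obs()["ft_force"])
E
```

```text
now [0.4397 0.2352 0.0809] psi 103.03 tilt 0.05 t 23.25 grip 0.612438525113218 joints [ 0.41  0.49 -1.17  1.93  0.51  1.07 -0.74]
(0.4395, 0.2345, 0.0782, 103) rot [-0.03 -0.04  0.03] shift [-0.0006 -0.0004  0.0027]
[-0.56575723  0.30177122 -1.02122354]
```

No rim contact. Last 3 mm, then open gently and lift.

Request:
play_rows --plan '[0, 0, 0, -0.0005, 0, 0.0015, 0.3, 0, 0, 0, -0.0005, 0, 0.003, 0.3, 0, 0, 0, -0.0005, 0, 0.0033, 0.3, 0, 0, 0, -0.0005, 0, 0.0033, 0.3]'

```text
clock: 23.75
position: [0.44, 0.2351, 0.0783]
ee_rot: [0.622, 0.783, 0.0, -0.0]
ft_force: [-1.7, -1.0, 9.8]
grip_width: 0.614
grasp_force: 36.8
```

Request:
play_rows --plan '[0, 0, 0, 0, 0, 0, 0.65, 0, 0, 0, 0, 0, 0, 0.7, 0, 0, 0, 0, 0, 0, 0.8, 0, 0, 0, 0, 0, 0, 0.9, 0, 0, 0, 0, 0, 0, 0.95, 0, 0, 0, 0, 0, 0, 0.95, 0, 0, 0, 0, 0, -0.01, 0.95, 0, 0, 0, 0, 0, -0.03, 0.95, 0, 0, 0, 0, 0, -0.06, 0.95, 0, 0, 0, 0, 0, -0.1, 0.95, 0, 0, 0, 0, 0, -0.15, 0.95, 0, 0, 0, 0, 0, -0.18, 0.95, 0, 0, 0, -0.05, 0, -0.19, 0.95, 0, 0, 0, -0.1, 0, -0.19, 0.95, 0, 0, 0, -0.1, 0, -0.19, 0.95, 0, 0, 0, -0.1, 0, -0.19, 0.95]'

```text
clock: 25.75
position: [0.4623, 0.1378, 0.2683]
ee_rot: [0.622, 0.783, 0.0, -0.0]
ft_force: [-0.1, 0.5, -0.1]
grip_width: 0.949
grasp_force: 0.0
```

```bash
python3 - <<'E'
from h import *
w=viewer.camera("wrist");s=viewer.camera("scene");t=viewer.camera("top")
f=lambda a:cv2.resize(a,(400,300),interpolation=cv2.INTER_CUBIC)
im=np.vstack([np.hstack([f(w[0:300,120:520]),f(s[220:340,230:390])]),np.hstack([f(s[130:310,210:450]),f(t[120:300,210:450])])])
cv2.imwrite("pics/end.png",im[:,:,::-1])
for n,X in [("tube0",(.4395,.2345,.006)),("tube1",(.4395,.2345,.127))]:
    a=proj("scene",X);b=proj("wrist",X);print(n,"scene crop",400+(a[0]-230)*2.5,(a[1]-220)*2.5,"wrist crop",b[0]-120,b[1])
go()
E
```

```text
tube0 scene crop 627.287856664158 184.86739595576665 wrist crop 200.23587007510145 91.66639415487653
tube1 scene crop 631.1634815954192 32.178280078722565 wrist crop 200.43647295478894 85.64949132164452
now [0.462  0.1387 0.2678] psi 103.19 tilt 0.04 t 25.9 grip 0.9539964840905714 joints [ 0.91  0.19 -1.39  1.74  0.19  1.37 -0.29]
```

View pics/end.png

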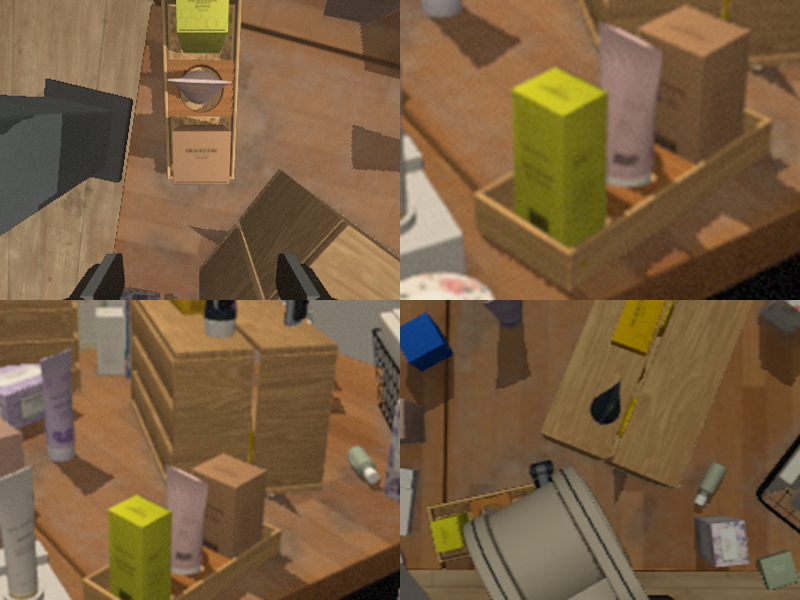

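All three stand upright in the caddy. The tube's top edge is at (200,82) against a predicted (200,86), and the tall tube and tall carton stand where they were. Handing in.

```bash
python3 -c "
from workcell import manip
print(manip.hand_in())"
```

```text
the job is handed in; nothing more can be done
None
```

The job is handed in at about 26 s of the 96 s: the slim carton, stout carton and small tube stand upright in their places in the caddy, the two look-alikes are untouched, and the gripper has let go; the judge's verdict was not shown.

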